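Set and lock the height stop on a lidded cup

ROBOT

A 7-joint arm with a two-finger parallel gripper is mounted at the origin on a cart in front of the work surface, level with it; the furniture and walls round the work are solid. World frame = base frame: x ahead of the robot, y to its left, z up, the work surface at z = 0. Lengths are in m, angles in rad, forces in N, time in s.
With the tool pointing down it reaches from about 0.4 to 0.85 m from the base axis. Payload 6.9 kg.
Tool frame: the origin (TCP) lies midway between the tips of the shut fingers; the grasp point (between the pads) lies 19 mm behind it; z points along the fingers, y is the line along which they close (so a half turn about z gives the same grasp; the last joint's range is limited). The gripper opens to 85 mm and grips with 20 to 120 N. Pads are 22 mm wide; open, the fingers measure 114 mm over their backs; the gripper's body (76 mm by 85 mm) begins 54 mm behind the grasp point. The pads swing forward as they close: fully open they stand 13 mm farther back than shut.
Start: joints at [0.105, 0.507, -0.238, 1.5, 0.126, 1.149, -0.155], TCP at [0.625, -0, 0.231] pointing down, gripper open.
Joint ranges: [-3.08, 3.08], [-0.24, 2.05], [-1.43, 1.35], [0, 2.5], [-1.52, 4.66], [0.17, 1.96], [-2.89, 2.89]. Speed limits (rad/s): [2.39, 2.39, 3.14, 3.14, 3.14, 3.14, 3.14].

INTERFACE

Orientations are given as a 3x3 rotation matrix whose columns are the frame's x, y, z axes.
In Python, from bench import env gives the robot as it stands.
- The arm moves only by the tool arm_command, never from a script. Its argument "deltas" is a list of rows, each a list of 3 entries, a list of its own where there are three numbers: the shift along the tool's x, y, z in units of 0.2 m (1.0 is 0.2 m), then the turn, a rotation vector about the tool's x, y, z in units of 180 degrees (1.0 is 180 degrees), then the opening, from 0 (shut) to 1 (fully open). In form: [[[dx, dy, dz], [wx, wy, wz], hand], ...]. A call has 1 to 20 rows; each row is the pose to reach, as a shift and turn from the pose commanded when the call began, along the tool's axes at that moment, turning the shorter way round; what a row does not reach only later rows make up. A row lasts 1/10 s, in which the tool goes at most 50 mm and 8.59 degrees, less where a joint would pass 70% of its speed; a pose out of reach is approached as far as the arm can. A call with a number of a shift or a turn outside -1 to 1 is refused whole. A call with a gripper value outside its range is refused whole. The fingers move at their own pace and stop on an object; "newtons" is the grip in N (left out, the last holds). Time passes only in rows, so rows that repeat a pose let the fingers close. It gives the time, the measured TCP pose, the force, the opening and the grip force at its end, in the units of the state.
- env.get_state(): the state, without advancing time (a new reading comes with each control period).
- env.snapshot(name): name is "scene" or "side" or "wrist"; returns a dict with "image" (384x512x3 uint8, blue, green, red), "range_z" (384x512 float32, m along the optical axis (not along the pixel's ray), 0 where there is no reading), "fov_y" (degrees; the focal length in pixels is half the picture's height over the tangent of half this angle, whatever the lens; pixels are square), "cx", "cy" (the principal point, pixels), "dist" ([k1, k2, p1, p2, k3] as OpenCV has them; the pictures are not rectified), "world_to_cam" (4x4, takes a point from world to camera coordinates); the wrist camera has in their place "T_tool_cam" (4x4, takes a point from camera to tool coordinates, whose origin is the TCP and whose axes are the flange's). Camera axes: x right, y up, looking along -z (the intrinsics and any distortion apply to the point x, -y, -z); pixel columns grow to the right and rows downward; lengths in m; the calibration is good to about 2 mm. A picture is of the moment at which its call begins: read the wrist's pose just before it.
- env.finish_job(): hands the job in; it is judged then, once.
The state is a dict: "time_s": time; "qpos": joint angles; "qvel": joint speeds; "joint_torque": joint torques, N m; "eef_pos": TCP position; "orientation": TCP orientation; "contact_force": force on the tool from outside, world axes, zero at the start; "moment": the same for the moment, N m; "finger_gap": opening from 0.0 (shut) to 1.0 (fully open); "grip_force": force on a finger pad.
Only numpy, scipy, OpenCV 4.12 (cv2) and the standard library are available. Lean on these libraries where they do the work, as an engineer would, in place of code of your own. Each camera call takes 0.05 s, during which the arm holds its last target. There are 200 camera calls.

TASK

Two identical height-stop stands are fixed to the bench, and one of them has a lidded sample cup on its base. On that stand, push the stop rod down until its foot touches the cup's lid, then swing its clamp lever all the way round to lock it. Leave the cup where it stands and leave the empty stand's settings alone.

Things in the scene. Friction and masses are not known exactly. Their poses are not given: they have to be found in the camera images.
- stop_stand: Stand that holds the cup, fixed. Origin: underside centre of its base plate (150x130x12 mm); z up, front is -x, yaw within 0.3 rad. Column at x = +55 mm carries a grey bracket 34 mm wide, x -60 to +66, z 102 to 128 mm. The stop rod runs upright at x = y = 0; the clamp lever pivots about a vertical axis at x = -45, y = 0 on the bracket top. An identical empty stand is beside it.
- stop_rod (a joint): How far the stop rod of that stand has been pushed down (m): 0 fully up to 0.06 fully down; grows downward. Stiff fit: it takes about 2 to 3 N to push it down and it stays where it is left. It starts at 0 to 0.02; its foot's underside is 85 mm minus this value above the stand's origin.
- stop_knob (a point): Centre of the flat top of the black round knob (40 mm across, 18 mm thick) at the rod's upper end, to be pushed down from above; 215 mm minus the joint value above the bench, 130 mm above the foot's underside.
- stop_foot (a point): Round steel foot at the lower end of that rod, 28 mm across, 10 mm thick. This point: centre of its underside.
- stop_lever (a joint): Angle (rad) of that stand's clamp lever, turning anticlockwise seen from above: at 0 (open) it points to the stand's front (-x), at 1.57 (locked, end stop) to the stand's -y side. Starts at 0 to 0.3; friction of about 2 N at its post; it stays where it is left.
- stop_grip (a point): Centre of the top of the upright black post at the end of that clamp lever: 16 mm in diameter, 70 mm from the lever's pivot, standing 39 mm above the lever's bar; its top is 175 mm above the bench. The lever can be pushed here from the side or pinched from above.
- cup: White lidded sample cup, loose, 54 mm across, 28 mm high over its flat lid, standing on the stand's base plate under the foot (within 6 mm of centre). Origin: centre of its underside; z up.
- spare_rod (a joint): Rod of the empty, identical stand, measured likewise (m). Starts at 0 to 0.02; to be left alone.
- spare_lever (a joint): Clamp lever of the empty stand, measured likewise (rad). Starts at 0 to 0.3; to be left alone.
Things that resemble listed ones, but are neither listed nor needed, are in the scene too. What is shaped like the part that bears spare_rod but blue is not meant.

How it is judged:
By the outcome, as a careful person would: the job done as asked, in the order asked, and still so for the second after the job is handed in, with the robot touching nothing.
It also fails if it takes over 48 s, if anything falls off the work surface, if the arm or the gripper's body presses on something with over 40 N, if the wrist force passes 120 N, or if a joint passes its speed limit or range.

## Working session

There is one attempt and no reset: what is moved stays moved. The work goes in short steps, Python scripts to look and compute and a tool call to move; the robot and the scene stay as the last step left them, time stands still between calls to the robot, and variables do not carry over. Pictures are saved under pics/ and viewed, at most 10 in all, crops included, and the job is handed in when it is done.

Besides the shell and the picture viewer there is one more tool, called by a JSON object that holds its "op" and its "data". arm_command: Moves the arm, as the interface text tells. Its arguments: {"type":"object","properties":{"deltas":{"type":"array","items":{"type":"array"}},"newtons":{"type":"number"}},"required":["deltas"]}

```bash
mkdir -p pics; cat > h.py <<'E'
import numpy as np, cv2
from bench import env
def cloud(name):
    st=env.get_state(); s=env.snapshot(name)
    h,w=s["range_z"].shape; f=h/2/np.tan(np.radians(s["fov_y"])/2)
    K=np.array([[f,0,s["cx"]],[0,f,s["cy"]],[0,0,1.]])
    uv=np.stack(np.meshgrid(np.arange(w),np.arange(h)),-1).reshape(-1,1,2).astype(float)
    n=cv2.undistortPoints(uv,K,np.array(s["dist"],float)).reshape(h,w,2)
    z=s["range_z"]; P=np.stack([n[...,0]*z,-n[...,1]*z,-z,np.ones_like(z)],-1)
    if "world_to_cam" in s: T=np.linalg.inv(np.array(s["world_to_cam"]))
    else:
        E=np.eye(4);E[:3,:3]=st["orientation"];E[:3,3]=st["eef_pos"];T=E@np.array(s["T_tool_cam"])
    W=(P@T.T)[...,:3]; W[z<=0]=np.nan
    return s["image"],W
E
python3 - <<'E'
from h import *
a=[]
for n in("scene","side","wrist"):
    im,W=cloud(n); np.savez("c_"+n,im=im,W=W); a.append(im)
cv2.imwrite("pics/a.png",cv2.resize(np.vstack([np.hstack(a[:2]),np.hstack([a[2],a[2]*0])]),(800,600)))
print(env.get_state())
E
```

```text
{'time_s': 0.15, 'qpos': array([ 0.10552314,  0.50816405, -0.23756826,  1.50090218,  0.12570513,
        1.14886295, -0.15480153]), 'qvel': array([ 5.46946054e-05, -1.54246029e-03,  1.02572130e-03, -2.14823175e-03,
       -1.21516667e-03, -6.90201051e-04, -9.50575789e-04]), 'joint_torque': array([-1.45638624e-03, -6.21010351e+01, -2.18872748e+00, -2.49840939e+01,
        1.27439146e-02,  9.07797832e-03,  3.50406015e-05]), 'eef_pos': array([ 6.24631455e-01, -6.53735535e-05,  2.30618680e-01]), 'orientation': array([[-6.31915114e-06,  9.99999092e-01, -1.34790775e-03],
       [ 1.00000000e+00,  6.31059007e-06, -6.35563216e-06],
       [-6.34712029e-06, -1.34790779e-03, -9.99999092e-01]]), 'contact_force': array([ 0.39443447, -0.37104266, -0.46046593]), 'moment': array([-0.00671787,  0.02164029,  0.00409719]), 'grip_force': 0.0, 'finger_gap': 1.0066981885224293}
```

View pics/a.png

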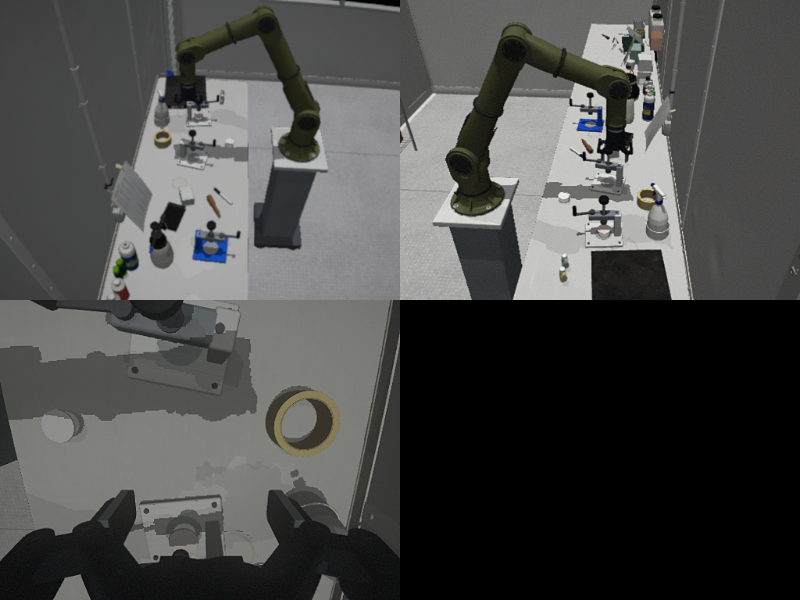

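Top left is the scene view: stands at about (198,110) and (194,150), and a blue-based one at (210,240), which is the decoy. Top right is the side view: stands at (607,170) and (603,225), with the blue one at (590,115). Next I'll check an enlarged crop to see which of the two grey ones holds the cup.

```bash
python3 - <<'E'
from h import *
S=np.load("c_scene.npz");D=np.load("c_side.npz");Wr=np.load("c_wrist.npz")
def crop(d,x0,x1,y0,y1): return cv2.resize(d["im"][y0:y1,x0:x1],(400,300),interpolation=cv2.INTER_CUBIC)
a=crop(S,210,310,105,180);b=crop(S,210,310,150,225)
c=crop(D,205,305,165,240);d=crop(D,205,305,245,320)
cv2.imwrite("pics/b.png",np.vstack([np.hstack([a,b]),np.hstack([c,d])]))
for n,C in(("scene",S),("side",D),("wrist",Wr)):
    W=C["W"];g=C["im"].max(2)
    m=(W[...,2]>.185)&(W[...,2]<.225)&(W[...,0]>.3)&(W[...,0]<.95)&(np.abs(W[...,1])<.8)&(g<80)
    k,l,st,ce=cv2.connectedComponentsWithStats(m.astype(np.uint8))
    for i in range(1,k):
        if st[i,4]>8:
            p=W[l==i];print(n,ce[i].round(),st[i,4],np.median(p,0).round(3),p.min(0).round(3),p.max(0).round(3))
E
```

```text
scene [177. 134.] 517 [ 0.916 -0.026  0.205] [ 0.907 -0.796  0.185] [0.921 0.384 0.225]
scene [253. 117.] 20 [ 0.593 -0.193  0.205] [ 0.58  -0.209  0.2  ] [ 0.607 -0.182  0.212]
scene [207. 127.] 22 [ 0.788 -0.118  0.199] [ 0.773 -0.14   0.186] [ 0.804 -0.098  0.223]
scene [246. 170.] 63 [0.591 0.145 0.207] [0.575 0.117 0.196] [0.609 0.163 0.214]
scene [147. 227.] 87 [0.918 0.46  0.207] [0.915 0.4   0.188] [0.921 0.518 0.225]
scene [132. 281.] 263 [0.918 0.686 0.204] [0.913 0.562 0.185] [0.922 0.797 0.225]
scene [270. 288.] 105 [0.462 0.683 0.215] [0.446 0.661 0.198] [0.479 0.697 0.223]
scene [210. 289.] 22 [0.657 0.693 0.204] [0.653 0.68  0.185] [0.66  0.717 0.225]
scene [203. 310.] 184 [0.663 0.772 0.206] [0.639 0.742 0.185] [0.703 0.798 0.225]
side [344. 115.] 11 [0.919 0.783 0.202] [0.918 0.749 0.186] [0.92  0.796 0.22 ]
side [297. 119.] 22 [0.703 0.73  0.195] [0.694 0.711 0.187] [0.708 0.753 0.219]
side [243. 122.] 49 [0.464 0.663 0.211] [0.444 0.648 0.185] [0.481 0.693 0.22 ]
side [349. 136.] 10 [0.918 0.556 0.213] [0.916 0.514 0.186] [0.92  0.577 0.225]
side [359. 192.] 279 [0.918 0.155 0.204] [ 0.911 -0.124  0.185] [0.92  0.528 0.225]
side [268. 195.] 40 [0.599 0.121 0.199] [0.581 0.111 0.187] [0.613 0.14  0.211]
side [325. 246.] 13 [ 0.786 -0.133  0.197] [ 0.783 -0.145  0.187] [ 0.792 -0.125  0.212]
side [383. 322.] 536 [ 0.914 -0.439  0.205] [ 0.911 -0.611  0.185] [ 0.92  -0.151  0.225]
side [261. 255.] 130 [ 0.591 -0.198  0.203] [ 0.573 -0.213  0.187] [ 0.61 -0.17  0.21]
wrist [201.  10.] 1293 [0.595 0.123 0.207] [0.576 0.118 0.193] [0.611 0.131 0.21 ]
```

View pics/b.png

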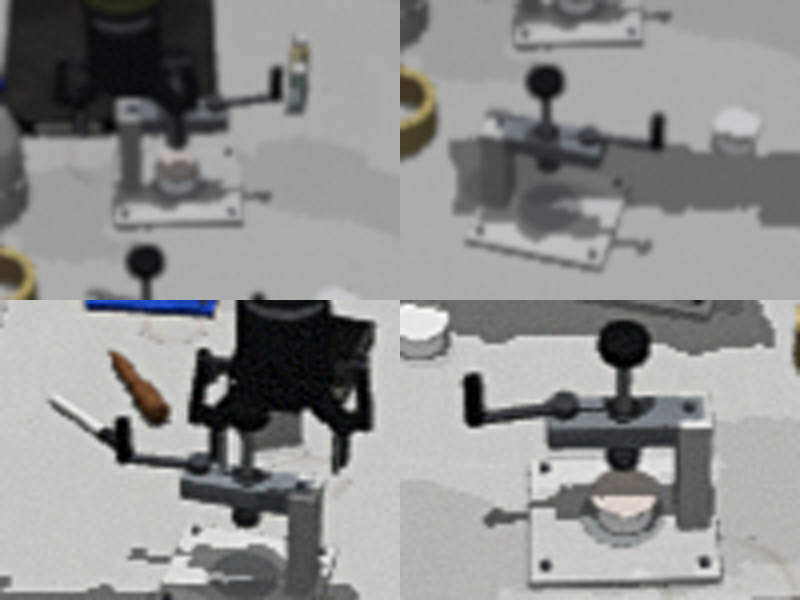

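Candidates: the stand at scene (253,140) / side (260,285), the grey one at scene (250,195) / side (268,225), and the blue-based decoy at scene (270,310). The crop shows a cup with a pinkish lid under the foot only on the first, at y≈-0.19, so that is the one meant. The other grey stand (y≈+0.13) is empty. I'll lift and take a wrist view over the cup stand.

{"op": "arm_command", "data": {"deltas": [[[0,0,-0.25],[0,0,0],1],[[0,0,-0.5],[0,0,0],1],[[-0.25,-0.2,-0.7],[0,0,0],0],[[-0.5,-0.3,-0.7],[0,0,0],0],[[-0.75,-0.3,-0.7],[0,0,0],0],[[-1,-0.3,-0.7],[0,0,0],0],[[-1,-0.3,-0.7],[0,0,0],0],[[-1,-0.3,-0.7],[0,0,0],0]]}}

```text
time_s: 0.95
eef_pos: [0.5636, -0.2054, 0.3706]
orientation: [[0.008, 1.0, -0.002], [1.0, -0.008, -0.002], [-0.002, -0.002, -1.0]]
contact_force: [0.3, 0.8, -0.6]
finger_gap: 0.007
grip_force: 0.0
```

{"op": "arm_command", "data": {"deltas": [[[-0.25,0,0],[0,0,0],0],[[-0.5,0,0],[0,0,0],0],[[-0.5,0,0],[0,0,0],0],[[-0.5,0,0],[0,0,0],0],[[-0.5,0,0],[0,0,0],0]]}}

```text
time_s: 1.45
eef_pos: [0.5656, -0.298, 0.3711]
orientation: [[-0.002, 1.0, 0.0], [1.0, 0.002, 0.002], [0.002, 0.0, -1.0]]
contact_force: [0.8, 0.2, 0.2]
finger_gap: -0.001
grip_force: 0.0
```

```bash
python3 - <<'E'
from h import *
a=[]
for n in("wrist","side","scene"):
    im,W=cloud(n); np.savez("d_"+n,im=im,W=W)
    R=(W[...,0]>.4)&(W[...,0]<.7)&(W[...,1]>-.32)&(W[...,1]<-.1)
    g=im.max(2)
    for nm,lo,hi,t in(("knobtop",.185,.225,80),("post",.14,.182,60),("bracket",.12,.135,255)):
        m=R&(W[...,2]>lo)&(W[...,2]<hi)&(g<=t)
        k,l,st,ce=cv2.connectedComponentsWithStats(m.astype(np.uint8))
        for i in range(1,k):
            if st[i,4]>8:
                p=W[l==i];print(n,nm,ce[i].round(),st[i,4],"med",np.median(p,0).round(3),p.min(0).round(3),p.max(0).round(3))
                if nm=="bracket":
                    v=np.linalg.svd(p[:,:2]-p[:,:2].mean(0),full_matrices=False)[2][0];print("  yaw",np.arctan(v[1]/v[0]).round(3))
    if n=="wrist":cv2.imwrite("pics/c.png",im)
print(env.get_state()["eef_pos"],env.get_state()["orientation"].round(3),env.get_state()["contact_force"])
E
```

```text
wrist knobtop [282.  74.] 1245 med [ 0.59  -0.189  0.204] [ 0.571 -0.208  0.19 ] [ 0.609 -0.17   0.207]
wrist post [185.  99.] 172 med [ 0.482 -0.21   0.173] [ 0.473 -0.218  0.14 ] [ 0.486 -0.204  0.177]
wrist bracket [315.  79.] 999 med [ 0.638 -0.185  0.127] [ 0.6   -0.204  0.121] [ 0.658 -0.163  0.132]
  yaw 0.641
wrist bracket [253.  86.] 757 med [ 0.56  -0.196  0.127] [ 0.53  -0.21   0.121] [ 0.596 -0.173  0.135]
  yaw -0.205
wrist bracket [228.  88.] 27 med [ 0.528 -0.196  0.135] [ 0.522 -0.202  0.132] [ 0.534 -0.193  0.135]
  yaw 0.496
wrist bracket [214.  91.] 22 med [ 0.512 -0.201  0.134] [ 0.504 -0.204  0.132] [ 0.515 -0.196  0.135]
  yaw 0.029
wrist bracket [223.  93.] 12 med [ 0.52  -0.204  0.134] [ 0.518 -0.205  0.133] [ 0.525 -0.199  0.135]
  yaw -0.127
wrist bracket [200.  94.] 13 med [ 0.493 -0.204  0.134] [ 0.489 -0.207  0.134] [ 0.496 -0.201  0.135]
  yaw 0.747
wrist bracket [210.  97.] 22 med [ 0.504 -0.207  0.134] [ 0.499 -0.209  0.132] [ 0.513 -0.204  0.135]
  yaw 0.035
wrist bracket [201.  99.] 16 med [ 0.494 -0.21   0.134] [ 0.49  -0.212  0.13 ] [ 0.498 -0.206 
[... 520 characters left out ...]
.164  0.135]
  yaw 0.155
side bracket [232. 274.] 27 med [ 0.508 -0.209  0.132] [ 0.472 -0.221  0.128] [ 0.525 -0.195  0.135]
  yaw 0.34
scene knobtop [253. 120.] 59 med [ 0.591 -0.181  0.203] [ 0.574 -0.213  0.186] [ 0.611 -0.161  0.214]
scene post [279. 125.] 13 med [ 0.476 -0.201  0.162] [ 0.475 -0.208  0.143] [ 0.48  -0.193  0.179]
scene post [253. 127.] 14 med [ 0.592 -0.182  0.165] [ 0.587 -0.186  0.141] [ 0.593 -0.174  0.179]
scene bracket [252. 133.] 153 med [ 0.599 -0.179  0.128] [ 0.52  -0.203  0.12 ] [ 0.658 -0.157  0.135]
  yaw 0.088
[ 0.56549497 -0.2981397   0.37161126] [[-0.003  1.     0.   ]
 [ 1.     0.003  0.   ]
 [ 0.     0.    -1.   ]] [ 0.33711361 -0.99268178 -0.02332523]
```

View pics/c.png

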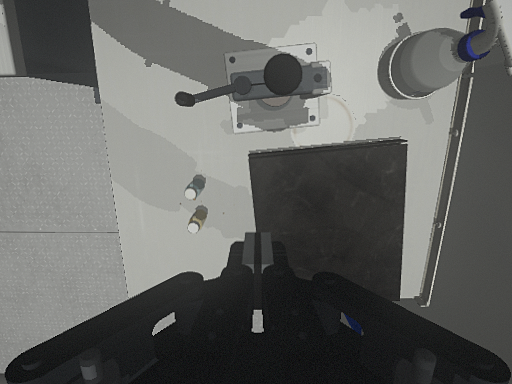

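The wrist view shows the cup stand with its knob at (283,74), lever post at (185,99) and cup under the foot at (278,98). The knob top is at (0.590, -0.189, 0.2045), the post at (0.478, -0.211, 0.175), and the yaw is about 0.1. Next is moving over the knob with the fingers shut.

{"op": "arm_command", "data": {"deltas": [[[0.25,0.05,0],[0,0,0],0],[[0.5,0.12,0],[0,0,0],0],[[0.545,0.122,0.2],[0,0,0],0],[[0.545,0.122,0.4],[0,0,0],0],[[0.545,0.122,0.6],[0,0,0],0],[[0.545,0.122,0.75],[0,0,0],0],[[0.545,0.122,0.77],[0,0,0],0],[[0.545,0.122,0.77],[0,0,0],0],[[0.545,0.122,0.77],[0,0,0],0]]}}

```text
time_s: 2.5
eef_pos: [0.5905, -0.1909, 0.2194]
orientation: [[-0.0, 1.0, 0.003], [1.0, 0.0, -0.001], [-0.001, 0.003, -1.0]]
contact_force: [0.6, -1.3, 0.9]
finger_gap: -0.003
grip_force: 0.0
```

{"op": "arm_command", "data": {"deltas": [[[0.005,0,0.04],[0,0,0],0],[[0.005,0,0.07],[0,0,0],0],[[0.005,0,0.1],[0,0,0],0],[[0.005,0,0.13],[0,0,0],0],[[0.005,0,0.15],[0,0,0],0],[[0.005,0,0.17],[0,0,0],0],[[0.005,0,0.19],[0,0,0],0],[[0.005,0,0.2],[0,0,0],0],[[0.005,0,0.2],[0,0,0],0],[[0.005,0,0.2],[0,0,0],0]]}}

```text
time_s: 3.5
eef_pos: [0.5887, -0.1902, 0.1769]
orientation: [[0.0, 1.0, -0.002], [1.0, -0.0, 0.0], [0.0, -0.002, -1.0]]
contact_force: [0.0, 0.8, 0.1]
finger_gap: -0.001
grip_force: 0.0
```

{"op": "arm_command", "data": {"deltas": [[[0,0,0.005],[0,0,0],0],[[0,0,0.01],[0,0,0],0],[[0,0,0.015],[0,0,0],0]]}}

```text
time_s: 3.8
eef_pos: [0.5891, -0.1901, 0.1743]
orientation: [[0.0, 1.0, -0.001], [1.0, -0.0, -0.0], [-0.0, -0.001, -1.0]]
contact_force: [-0.8, -0.3, 2.3]
finger_gap: 0.005
grip_force: 1.1
```

{"op": "arm_command", "data": {"deltas": [[[0,0,0.005],[0,0,0],0],[[0,0,0.005],[0,0,0],0]]}}

```text
time_s: 4.0
eef_pos: [0.5893, -0.1901, 0.1731]
orientation: [[0.0, 1.0, -0.0], [1.0, -0.0, -0.0], [-0.0, -0.0, -1.0]]
contact_force: [-0.1, -0.6, -0.1]
finger_gap: -0.003
grip_force: 0.0
```

{"op": "arm_command", "data": {"deltas": [[[0,0,0.005],[0,0,0],0],[[0,0,0.005],[0,0,0],0]]}}

```text
time_s: 4.2
eef_pos: [0.5895, -0.19, 0.1722]
orientation: [[-0.0, 1.0, 0.0], [1.0, 0.0, -0.0], [-0.0, 0.0, -1.0]]
contact_force: [-0.0, -1.7, -0.1]
finger_gap: 0.003
grip_force: 0.3
```

```bash
python3 - <<'E'
from h import *
F=[];Z=[]
for i in range(6):
    env.snapshot("side");s=env.get_state();F.append(s["contact_force"][2]);Z.append(s["eef_pos"][2])
print(np.round(F,2),np.round(Z,4))
E
```

```text
[ 0.79  0.14  0.73  0.19  0.2  -0.44] [0.1722 0.1722 0.1722 0.1722 0.1722 0.1722]
```

{"op": "arm_command", "data": {"deltas": [[[0,0,0.005],[0,0,0],0]]}}

```text
time_s: 4.6
eef_pos: [0.5895, -0.1899, 0.1714]
orientation: [[-0.0, 1.0, 0.0], [1.0, 0.0, 0.0], [0.0, 0.0, -1.0]]
contact_force: [-1.1, 0.4, 2.4]
finger_gap: 0.002
grip_force: 1.1
```

{"op": "arm_command", "data": {"deltas": [[[0,0,0.005],[0,0,0],0]]}}

```text
time_s: 4.7
eef_pos: [0.5895, -0.19, 0.1706]
orientation: [[0.0, 1.0, 0.0], [1.0, -0.0, -0.0], [-0.0, 0.0, -1.0]]
contact_force: [-3.9, 1.5, 11.5]
finger_gap: 0.001
grip_force: 5.7
```

{"op": "arm_command", "data": {"deltas": [[[0,0,0.005],[0,0,0],0]]}}

```text
time_s: 4.8
eef_pos: [0.5896, -0.19, 0.1706]
orientation: [[0.0, 1.0, 0.001], [1.0, -0.0, -0.0], [-0.0, 0.001, -1.0]]
contact_force: [-5.0, 1.8, 16.0]
finger_gap: -0.0
grip_force: 8.5
```

```bash
python3 - <<'E'
from h import *
F=[];Z=[]
for i in range(6):
    env.snapshot("side");s=env.get_state();F.append(s["contact_force"][2]);Z.append(s["eef_pos"][2])
print(np.round(F,2),np.round(Z,4))
E
```

```text
[11.2  11.21 11.1  10.18 11.02  9.95] [0.1706 0.1706 0.1706 0.1706 0.1706 0.1706]
```

The foot has met the lid: the force jumped from about 2 N to a steady 11 N at z=0.1706, and the expected height is 0.170. I'll retract and go over the post with the fingers open.

{"op": "arm_command", "data": {"deltas": [[[0,0,-0.1],[0,0,0],0],[[0,0,-0.25],[0,0,0],0],[[0,0,-0.4],[0,0,0],0],[[-0.03,-0.2,-0.4],[0,0,0],0.6],[[-0.07,-0.4,-0.4],[0,0,0],0.6],[[-0.105,-0.552,-0.4],[0,0,0],0.6],[[-0.105,-0.552,-0.4],[0,0,0],0.6],[[-0.105,-0.552,-0.4],[0,0,0],0.6],[[-0.105,-0.552,-0.4],[0,0,0],0.6]]}}

```text
time_s: 6.0
eef_pos: [0.48, -0.2106, 0.2493]
orientation: [[-0.001, 1.0, 0.001], [1.0, 0.001, 0.0], [0.0, 0.001, -1.0]]
contact_force: [0.5, 0.5, -0.4]
finger_gap: 0.6
grip_force: 0.0
```

```bash
python3 - <<'E'
from h import *
a=[]
for n in("side","scene"):
    im,W=cloud(n)
    a.append(cv2.resize(im[235:310,200:300] if n=="side" else im[105:180,210:310],(400,300),interpolation=cv2.INTER_CUBIC))
    R=(W[...,0]>.4)&(W[...,0]<.51)&(W[...,1]>-.26)&(W[...,1]<-.15)
    m=R&(W[...,2]>.14)&(W[...,2]<.178)
    p=W[m];print(n,len(p),np.median(p,0).round(4))
cv2.imwrite("pics/d.png",np.hstack(a))
s=env.get_state();print(s["eef_pos"],s["finger_gap"],s["contact_force"])
E
```

```text
side 53 [ 0.4792 -0.2173  0.1637]
scene 28 [ 0.4782 -0.2056  0.1553]
[ 0.48001539 -0.21048431  0.24901313] 0.5990489479676467 [ 0.06526599 -0.14564928  0.04837534]
```

View pics/d.png

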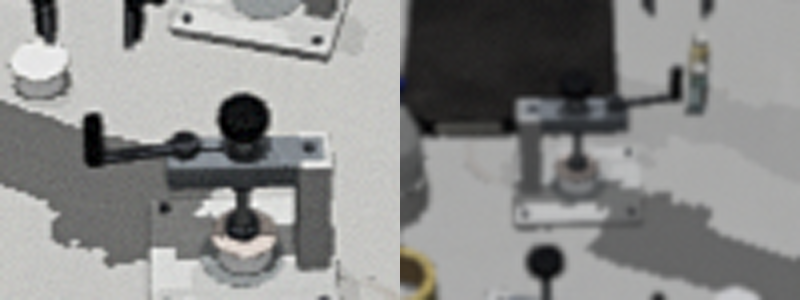

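In both crops the foot rests on the lid (left at (240,228), right at (577,165)) and the post stands under the fingers (left at (93,138)). Next I descend and pinch.

{"op": "arm_command", "data": {"deltas": [[[0,0,0.2],[0,0,0],0.6],[[0,0,0.35],[0,0,0],0.6],[[0,0,0.45],[0,0,0],0.6],[[0,0,0.5],[0,0,0],0.6],[[0,0,0.5],[0,0,0],0.6],[[0,0,0.5],[0,0,0],0.3],[[0,0,0.5],[0,0,0],0],[[0,0,0.5],[0,0,0],0],[[0,0,0.5],[0,0,0],0],[[0,0,0.5],[0,0,0],0]], "newtons": 25}}

```text
time_s: 7.1
eef_pos: [0.4788, -0.2113, 0.1504]
orientation: [[0.0, 1.0, 0.001], [1.0, -0.0, -0.001], [-0.001, 0.001, -1.0]]
contact_force: [-3.6, 0.6, 6.0]
finger_gap: 0.175
grip_force: 26.1
```

{"op": "arm_command", "data": {"deltas": [[[-0.03,0.01,0],[0,0,0],0],[[-0.063,0.024,0],[0,0,0],0],[[-0.095,0.041,0],[0,0,0],0],[[-0.123,0.06,0],[0,0,0],0],[[-0.15,0.083,0],[0,0,0],0],[[-0.174,0.108,0],[0,0,0],0],[[-0.196,0.136,0],[0,0,0],0],[[-0.214,0.164,0],[0,0,0],0],[[-0.23,0.196,0],[0,0,0],0],[[-0.243,0.228,0],[0,0,0],0],[[-0.252,0.262,0],[0,0,0],0],[[-0.258,0.296,0],[0,0,0],0],[[-0.26,0.33,0],[0,0,0],0],[[-0.26,0.33,0],[0,0,0],0],[[-0.26,0.33,0],[0,0,0],0]]}}

```text
time_s: 8.6
eef_pos: [0.545, -0.2669, 0.1503]
orientation: [[0.003, 1.0, 0.002], [1.0, -0.003, -0.005], [-0.005, 0.002, -1.0]]
contact_force: [-1.5, -7.2, 0.1]
finger_gap: 0.18
grip_force: 25.9
```

{"op": "arm_command", "data": {"deltas": [[[0.01,0.015,0],[0,0,0],0],[[0.015,0.03,0],[0,0,0],0],[[0.015,0.03,0],[0,0,0],0]]}}

```text
time_s: 8.9
eef_pos: [0.5504, -0.2662, 0.1504]
orientation: [[0.004, 1.0, 0.001], [1.0, -0.004, -0.008], [-0.008, 0.001, -1.0]]
contact_force: [-2.1, -12.1, -0.4]
finger_gap: 0.178
grip_force: 25.9
```

{"op": "arm_command", "data": {"deltas": [[[0,0.01,0],[0,0,0],0],[[0,0.01,0],[0,0,0],0]]}}

```text
time_s: 9.1
eef_pos: [0.5522, -0.2659, 0.1504]
orientation: [[0.004, 1.0, 0.001], [1.0, -0.004, -0.007], [-0.007, 0.001, -1.0]]
contact_force: [-0.8, -12.4, 1.3]
finger_gap: 0.175
grip_force: 25.9
```

{"op": "arm_command", "data": {"deltas": [[[0,0.01,0],[0,0,0],0],[[0,0.01,0],[0,0,0],0]]}}

```text
time_s: 9.3
eef_pos: [0.5537, -0.2656, 0.1503]
orientation: [[0.004, 1.0, -0.0], [1.0, -0.004, -0.007], [-0.007, -0.0, -1.0]]
contact_force: [-2.8, -11.2, 1.9]
finger_gap: 0.176
grip_force: 26.1
```

{"op": "arm_command", "data": {"deltas": [[[-0.025,0.01,0],[0,0,0],0],[[-0.025,0.01,0],[0,0,0],0]]}}

```text
time_s: 9.5
eef_pos: [0.5539, -0.2658, 0.1499]
orientation: [[0.002, 1.0, -0.005], [1.0, -0.002, 0.0], [0.0, -0.005, -1.0]]
contact_force: [-11.0, 0.7, 8.4]
finger_gap: 0.177
grip_force: 26.9
```

{"op": "arm_command", "data": {"deltas": [[[0,0.01,0],[0,0,0],0],[[0,0.01,0],[0,0,0],0]]}}

```text
time_s: 9.7
eef_pos: [0.5541, -0.2658, 0.1498]
orientation: [[0.002, 1.0, -0.009], [1.0, -0.002, 0.0], [0.0, -0.009, -1.0]]
contact_force: [-16.0, 1.3, 11.8]
finger_gap: 0.178
grip_force: 27.4
```

{"op": "arm_command", "data": {"deltas": [[[0,0.01,0],[0,0,0],0],[[0,0.01,0],[0,0,0],0]]}}

```text
time_s: 9.9
eef_pos: [0.5542, -0.2659, 0.1497]
orientation: [[0.003, 1.0, -0.012], [1.0, -0.003, 0.0], [0.0, -0.012, -1.0]]
contact_force: [-21.5, 2.5, 16.5]
finger_gap: 0.175
grip_force: 28.0
```

The lever is against its end stop: x force is up to 21 N with no further motion. I'll release and lift clear.

{"op": "arm_command", "data": {"deltas": [[[0,0,0],[0,0,0],0.5],[[0,0,0],[0,0,0],0.5],[[0,0,0],[0,0,0],0.5],[[0,0,0],[0,0,0],0.5],[[0,0,-0.15],[0,0,0],0.5],[[0,0,-0.4],[0,0,0],0.5],[[0,0,-0.65],[0,0,0],0.5],[[-0.25,0,-0.9],[0,0,0],0.5],[[-0.5,0,-0.9],[0,0,0],0.5],[[-0.5,0,-0.9],[0,0,0],0.5],[[-0.5,0,-0.9],[0,0,0],0.5],[[-0.5,0,-0.9],[0,0,0],0.5]]}}

```text
time_s: 11.1
eef_pos: [0.5612, -0.3645, 0.3287]
orientation: [[-0.0, 1.0, -0.0], [1.0, 0.0, 0.001], [0.001, -0.0, -1.0]]
contact_force: [0.3, 0.2, 0.3]
finger_gap: 0.496
grip_force: 0.0
```

```bash
python3 - <<'E'
from h import *
a=[]
for n in("side","wrist"):
    im,W=cloud(n)
    a.append(cv2.resize(im[235:310,200:300] if n=="side" else im,(400,300),interpolation=cv2.INTER_CUBIC))
    R=(W[...,0]>.4)&(W[...,0]<.7)&(W[...,1]>-.3)&(W[...,1]<-.13)&(im.max(2)<80)
    for lo,hi in((.15,.185),):
        m=R&(W[...,2]>lo)&(W[...,2]<hi)
        k,l,st,ce=cv2.connectedComponentsWithStats(m.astype(np.uint8))
        for i in range(1,k):
            if st[i,4]>8: p=W[l==i];print(n,st[i,4],np.median(p,0).round(4),p.min(0).round(3),p.max(0).round(3))
cv2.imwrite("pics/e.png",np.hstack(a))
E
```

```text
side 98 [ 0.5933 -0.2012  0.1682] [ 0.574 -0.212  0.151] [ 0.608 -0.175  0.175]
side 45 [ 0.5529 -0.2677  0.1682] [ 0.547 -0.275  0.151] [ 0.561 -0.259  0.177]
wrist 835 [ 0.5896 -0.1988  0.1693] [ 0.571 -0.209  0.155] [ 0.61  -0.19   0.173]
wrist 234 [ 0.5533 -0.2633  0.1739] [ 0.545 -0.27   0.151] [ 0.56  -0.255  0.176]
```

View pics/e.png

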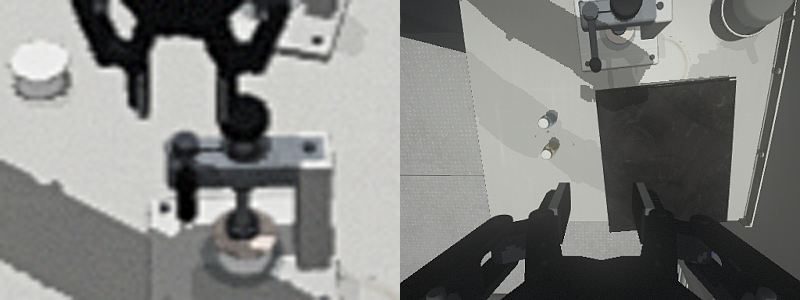

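The lever now points to the stand's -y side (post at (594,64) in the right picture, (185,190) in the left). The foot is on the lid at (240,225), the cup is in place and the robot is clear.

```bash
python3 -c "
from bench import env
print(env.finish_job())"
```

```text
the job is handed in; nothing more can be done
None
```

On the stand with the cup, the stop rod's foot is down on the lid and the clamp lever is swung to its end stop. The cup was left where it stands, the empty stand was not touched, and the job is handed in at about 11 s; no verdict came back.

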